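# Projection lenses in order of size on the rail

### The arm

A 6-joint arm with a two-finger parallel gripper is mounted at the origin on the work surface. World frame = base frame: x ahead of the robot, y to its left, z up, the work surface at z = 0. Lengths are in m, angles in degrees, forces in N, time in s.
With the tool pointing down it reaches from about 0.375 to 0.9 m from the base axis. Payload 3.1 kg.
Tool frame: the origin (TCP) lies between the finger pads; the fingertips stand 19 mm ahead of it and the grasp point (between the pads) is the TCP; z points along the fingers, x is the direction in which the jaws open and shut, and the axes are right-handed (so a half turn about z gives the same grasp; the last joint's range is limited). The gripper opens to 87 mm and grips with 3 to 60 N. Pads are 19 mm wide; open, the fingers measure 117 mm over their backs; the gripper's body (75 mm by 190 mm) begins 51 mm behind the grasp point.
Start: joints at [66.836, 30.224, 82.088, -0, 67.689, -10.227], TCP at [0.14, 0.609, 0.242] pointing down, gripper open.
Joint ranges: [-176.69, 176.69], [-43.24, 126.21], [12.49, 139.97], [-82, 262], [0, 151.66], [-163.58, 163.58]. Speed limits (degrees/s): [159.86, 159.86, 180, 180, 180, 180].

### API

Orientations are given as a 3x3 rotation matrix whose columns are the frame's x, y, z axes.
In Python, from rig import read_state, capture, camera_info, hand_in, spot_in, silhouettes gives the robot as it stands.
- The arm moves only by the shell command python3 -m jog 'ROWS'. ROWS is text: rows parted by semicolons, each of 7 numbers parted by spaces: the shift along the tool's x, y, z in m, then the turn, a rotation vector about the tool's x, y, z in degrees, then the opening, from 0 (shut) to 1 (fully open). A call has 1 to 8 rows; each row is the pose to reach, as a shift and turn from the pose commanded when the call began, along the tool's axes at that moment; what a row does not reach only later rows make up. A row lasts 1/8 s, in which the tool goes at most 62.5 mm and 10.7 degrees, less where a joint would pass 70% of its speed; a pose out of reach is approached as far as the arm can. A call with a gripper value outside its range is refused whole. The fingers move at their own pace and stop on an object; the grip force is fixed at half the most. Time passes only in rows, so rows that repeat a pose let the fingers close. It gives the time, the measured TCP pose, the force and the opening at its end, in the units of the state.
- read_state(): the state, without advancing time (a new reading comes with each control period).
- capture(name): name is "scene" or "top" or "wrist"; returns (picture, depth): 384x512x3 uint8, red, green, blue; 384x512 float32, m along the optical axis (not along the pixel's ray), 0 where there is no reading.
- camera_info(name): a dict with "vfov" (degrees; the focal length in pixels is half the picture's height over the tangent of half this angle, whatever the lens; pixels are square), "cx", "cy" (the principal point, pixels), "R" (3x3) and "t" (3): a world point X has camera coordinates R X + t; the wrist camera has in their place "tool_from_camera" (4x4, takes a point from camera to tool coordinates, whose origin is the TCP and whose axes are the tool frame's). Camera axes: x right, y down, z forward; pixel columns grow to the right and rows downward; lengths in m; the calibration is good to about 2 mm. The wrist camera is an equidistant fisheye: a pixel r from the principal point sees the ray r / f radians off the axis. A picture is of the moment at which its call begins: read the wrist's pose just before it. camera_info takes no time and is no camera call.
- hand_in(): hands the job in, once; it reports no verdict.
Trained networks look in the newest picture that a camera, given by its name, has taken for a name from the list of things; names that differ only in an ending like _2 or _b are one class to them, and where a whole thing is asked for, a point or a joint stands for the part that bears it (a point fixed in the world has none). Each returns a list of dicts, best first, with "score" (0 to 1); they miss things now and then, are a little off and sometimes report something else, mostly with a low value. They report only what shows in the picture. A call takes as long as a camera call. They do not tell look-alikes from the thing itself.
- spot_in(label, camera): "centre" ([x, y, z] in m, in world coordinates, good to about 4 mm: the middle of the surface that is visible of it).
- silhouettes(label, camera): "region" (384x512 bool, what is visible of it).
The state is a dict: "time_s": time; "joint_positions": joint angles; "qvel": joint speeds; "tau": joint torques, N m; "position": TCP position; "tcp_rot": TCP orientation; "force": force on the tool from outside, world axes, zero at the start; "moment": the same for the moment, N m; "opening": opening from 0.0 (shut) to 1.0 (fully open).
Only numpy, scipy, OpenCV 4.12 (cv2) and the standard library are available. Lean on these libraries where they do the work, as an engineer would, in place of code of your own. Each camera call takes 0.05 s, during which the arm holds its last target.

### The job

Stand the four brass projection lenses upright on the green pads of the oak rail, one centred on each pad, in order of size: the smallest next to the shutter lever, the largest at the end away from it. Set each one down gently without dropping it or tipping it over, and leave the shutter lever untouched and the carbon tin where it is.

Things in the scene. Friction and masses are not known exactly. Their poses are not given: they have to be found in the camera images.
- lens_small: the smallest of four projection lenses: an upright plain brass cylinder with thin black bands and a dark-rimmed blue glass disc on top, 36 mm in diameter and 46 mm high, about 100 g, standing loose on the cabinet top at the start. Origin: centre of its underside, z up its axis.
- lens_medium: the second smallest of four projection lenses: an upright plain brass cylinder with thin black bands and a dark-rimmed blue glass disc on top, 43 mm in diameter and 61 mm high, about 160 g, standing loose on the cabinet top at the start. Origin: centre of its underside, z up its axis.
- lens_large: the second largest of four projection lenses: an upright plain brass cylinder with thin black bands and a dark-rimmed blue glass disc on top, 50 mm in diameter and 76 mm high, about 250 g, standing loose on the cabinet top at the start. Origin: centre of its underside, z up its axis.
- lens_huge: the largest of four projection lenses: an upright plain brass cylinder with thin black bands and a dark-rimmed blue glass disc on top, 57 mm in diameter and 91 mm high, about 360 g, standing loose on the cabinet top at the start. Origin: centre of its underside, z up its axis.
- pad_a: one of four identical round dark green pads, 72 mm across, 3 mm thick, fixed in a straight row, 95 mm apart, on a brown oak rail (400 x 90 x 12 mm) on the cabinet top. Letters say nothing of the order along the row, which changes. Origin: centre of the pad's underside, 12 mm above the cabinet top; the lens stands 3 mm higher, on its upper face. y runs along the row, x across it.
- pad_b: one of four identical round dark green pads, 72 mm across, 3 mm thick, fixed in a straight row, 95 mm apart, on a brown oak rail (400 x 90 x 12 mm) on the cabinet top. Letters say nothing of the order along the row, which changes. Origin: centre of the pad's underside, 12 mm above the cabinet top; the lens stands 3 mm higher, on its upper face. y runs along the row, x across it.
- pad_c: one of four identical round dark green pads, 72 mm across, 3 mm thick, fixed in a straight row, 95 mm apart, on a brown oak rail (400 x 90 x 12 mm) on the cabinet top. Letters say nothing of the order along the row, which changes. Origin: centre of the pad's underside, 12 mm above the cabinet top; the lens stands 3 mm higher, on its upper face. y runs along the row, x across it.
- pad_d: one of four identical round dark green pads, 72 mm across, 3 mm thick, fixed in a straight row, 95 mm apart, on a brown oak rail (400 x 90 x 12 mm) on the cabinet top. Letters say nothing of the order along the row, which changes. Origin: centre of the pad's underside, 12 mm above the cabinet top; the lens stands 3 mm higher, on its upper face. y runs along the row, x across it.
- shutter_lever: black iron fire-shutter lever with a red ball grip, fixed to the cabinet top beyond one end of the row (either end), in line with it, 127.5 mm from the nearest pad's centre. Origin: centre of its foot's underside; foot 70 (across the row) x 50 mm, cheeks 57 mm high. The bar leans along its +x, away from the robot; ball 180 mm out, 140 mm up. Not to be touched.
- carbon_tin: a loose round dark red carbon tin with a cream lid, 80 mm in diameter, 60 mm high, beyond the other end of the row, 127.5 mm from the nearest pad's centre. Origin: centre of its underside. To be left where it is.
Things that resemble listed ones, but are neither listed nor needed, are in the scene too. What is shaped like the lens_large but purple is not meant. What is shaped like the lens_medium but purple is not meant.

How it is judged (in metres and radians):
At the end, for the whole second after the job is handed in: Each lens stands on a pad of its own, within 12 mm of the pad's centre, upright within 0.1 rad, released and at rest; counted from the shutter lever the order is smallest, second smallest, second largest, largest; the carbon tin is within 20 mm of where it was (((horizontal distance between lens_small and pad_a below 0.012 m and z of lens_small in the frame of pad_a between 0 and 0.008 m) or (horizontal distance between lens_small and pad_b below 0.012 m and z of lens_small in the frame of pad_b between 0 and 0.008 m) or (horizontal distance between lens_small and pad_c below 0.012 m and z of lens_small in the frame of pad_c between 0 and 0.008 m) or (horizontal distance between lens_small and pad_d below 0.012 m and z of lens_small in the frame of pad_d between 0 and 0.008 m)) and horizontal distance between lens_small and shutter_lever between 0.0975 and 0.1575 m and angle between each of lens_small, lens_medium, lens_large, lens_huge's own z axis and vertical below 0.1 rad and linear speed of each of lens_small, lens_medium, lens_large, lens_huge below 0.02 m/s and angular speed of each of lens_small, lens_medium, lens_large, lens_huge below 0.2 rad/s and contact force between the fingers and lens_small below 0.1 N and ((horizontal distance between lens_medium and pad_a below 0.012 m and z of lens_medium in the frame of pad_a between 0 and 0.008 m) or (horizontal distance between lens_medium and pad_b below 0.012 m and z of lens_medium in the frame of pad_b between 0 and 0.008 m) or (horizontal distance between lens_medium and pad_c below 0.012 m and z of lens_medium in the frame of pad_c between 0 and 0.008 m) or (horizontal distance between lens_medium and pad_d below 0.012 m and z of lens_medium in the frame of pad_d between 0 and 0.008 m)) and horizontal distance between lens_medium and shutter_lever between 0.1925 and 0.2525 m and contact force between the fingers and lens_medium below 0.1 N and ((horizontal distance between lens_large and pad_a below 0.012 m and z of lens_large in the frame of pad_a between 0 and 0.008 m) or (horizontal distance between lens_large and pad_b below 0.012 m and z of lens_large in the frame of pad_b between 0 and 0.008 m) or (horizontal distance between lens_large and pad_c below 0.012 m and z of lens_large in the frame of pad_c between 0 and 0.008 m) or (horizontal distance between lens_large and pad_d below 0.012 m and z of lens_large in the frame of pad_d between 0 and 0.008 m)) and horizontal distance between lens_large and shutter_lever between 0.2875 and 0.3475 m and contact force between the fingers and lens_large below 0.1 N and ((horizontal distance between lens_huge and pad_a below 0.012 m and z of lens_huge in the frame of pad_a between 0 and 0.008 m) or (horizontal distance between lens_huge and pad_b below 0.012 m and z of lens_huge in the frame of pad_b between 0 and 0.008 m) or (horizontal distance between lens_huge and pad_c below 0.012 m and z of lens_huge in the frame of pad_c between 0 and 0.008 m) or (horizontal distance between lens_huge and pad_d below 0.012 m and z of lens_huge in the frame of pad_d between 0 and 0.008 m)) and horizontal distance between lens_huge and shutter_lever between 0.3825 and 0.4425 m and contact force between the fingers and lens_huge below 0.1 N and distance of carbon_tin from where it was at the start of the episode below 0.02 m); the robot touches nothing.
It fails at once if a lens is tipped over (more than 0.7 rad) (angle between any of lens_small, lens_medium, lens_large, lens_huge's own z axis and vertical above 0.7 rad).
It fails at once if a lens is dropped or knocked: moving freely at more than 0.65 m/s (a fall of about 2 cm) ((linear speed of lens_small above 0.65 m/s and contact force between the fingers and lens_small below 0.05 N) or (linear speed of lens_medium above 0.65 m/s and contact force between the fingers and lens_medium below 0.05 N) or (linear speed of lens_large above 0.65 m/s and contact force between the fingers and lens_large below 0.05 N) or (linear speed of lens_huge above 0.65 m/s and contact force between the fingers and lens_huge below 0.05 N)).
It fails at once if the robot touches the shutter lever with more than 2 N (contact force between any of the fingers, the arm and shutter_lever above 2 N).
It fails at once if the carbon tin is moved more than 20 mm (distance of carbon_tin from where it was at the start of the episode above 0.02 m).
It also fails if it takes over 99 s, if anything falls off the work surface, if the arm or the gripper's body presses on something with over 40 N, if the wrist force passes 120 N, or if a joint passes its speed limit or range.

## Working session

There is one attempt and no reset: what is moved stays moved. The work goes in short steps, Python scripts to look and compute and a shell command to move; the robot and the scene stay as the last step left them, time stands still between calls to the robot, and variables do not carry over. Pictures are saved under pics/ and viewed, and the job is handed in when it is done.

```bash
ls; mkdir -p pics; python3 - <<'E'
from rig import *
import cv2, numpy as np
s=read_state(); print(s)
for n in ("scene","top","wrist"):
    p,d=capture(n); cv2.imwrite(f"pics/{n}0.png",p[:,:,::-1]); print(n,camera_info(n))
E
```

```text
pics
{'time_s': 0.0, 'joint_positions': array([ 6.68371456e+01,  3.02772803e+01,  8.21584892e+01, -5.23604593e-04,
        6.76875646e+01, -1.02254401e+01]), 'qvel': array([-0.08693594, -0.11639999, -0.06707488,  0.06338127, -0.03348904,
       -0.02651284]), 'tau': array([-1.34987768e-03, -4.40047896e+01, -1.76588237e+01,  6.31576963e-02,
        5.84440981e-02, -1.78920427e-04]), 'position': array([0.13960184, 0.60848777, 0.24057798]), 'tcp_rot': array([[ 2.23882311e-01,  9.74615825e-01, -8.38937438e-04],
       [ 9.74613881e-01, -2.23883571e-01, -1.98239122e-03],
       [-2.11989416e-03, -3.73817744e-04, -9.99997683e-01]]), 'force': array([0.4694958 , 0.1711119 , 0.40560459]), 'moment': array([-0.00621236,  0.00163223,  0.02987264]), 'opening': 0.9995240636008222}
scene {'vfov': 57.90243489259814, 'cx': 254.8369112899857, 'cy': 195.39724941307733, 'R': array([[-0.66503689,  0.74665891, -0.01504673],
       [ 0.44679843,  0.38165013, -0.8091442 ],
       [-0.59841214, -0.5448336 , -0.58741745]]), 't': array([ 0.31265521, -0.19579326,  1.07637212])}
top {'vfov': 43.07258317172656, 'cx': 257.7570341496641, 'cy': 184.66400286314726, 'R': array([[ 0.03029248, -0.99951069, -0.00779402],
       [-0.98961733, -0.02889476, -0.14079286],
       [ 0.14049876,  0.01197807, -0.9900084 ]]), 't': array([0.01005072, 0.53044747, 1.28676282])}
wrist {'vfov': 65.70646984690485, 'cx': 255.29611871641404, 'cy': 188.64598362312972, 'tool_from_camera': array([[ 9.99999873e-01,  4.43432293e-04, -2.39213948e-04,
         3.59733347e-04],
       [-3.50443218e-04,  9.53273061e-01,  3.02109829e-01,
        -8.29442703e-02],
       [ 3.62001467e-04, -3.02109707e-01,  9.53273095e-01,
        -1.42229595e-01],
       [ 0.00000000e+00,  0.00000000e+00,  0.00000000e+00,
         1.00000000e+00]])}
```

View pics/top0.png

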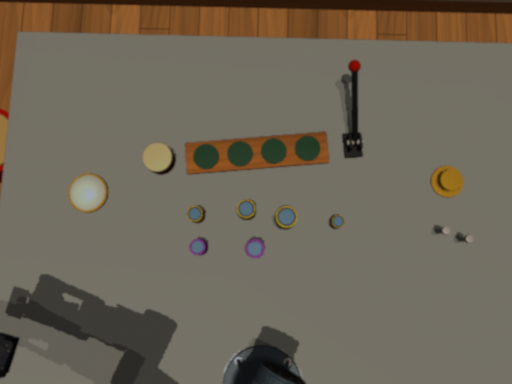

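View pics/scene0.png

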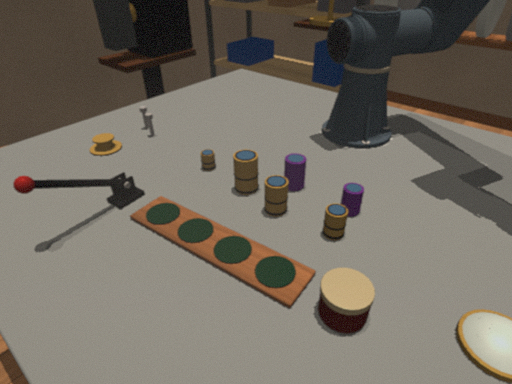

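```bash
cat > h.py <<'E'
from rig import *
import cv2, numpy as np
def cloud(n):
    st=read_state()
    p,d=capture(n); c=camera_info(n); f=192/np.tan(np.radians(c['vfov']/2))
    v,u=np.mgrid[:384,:512].astype(float)
    P=np.stack([(u-c['cx'])/f*d,(v-c['cy'])/f*d,d],-1)
    W=(P-c['t'])@c['R']; W[d==0]=np.nan
    return p,d,W
def proj(n,X):
    c=camera_info(n); f=192/np.tan(np.radians(c['vfov']/2))
    q=c['R']@np.array(X)+c['t']; return q[0]/q[2]*f+c['cx'],q[1]/q[2]*f+c['cy']
E
python3 - <<'E'
from h import *
np.set_printoptions(precision=4,suppress=True)
for n in("top","scene"):
  p,d,W=cloud(n)
  print(n,"table z",np.nanmedian(W[280:300,330:400,2]) if n=="top" else '')
  for l in ["lens_small","lens_medium","lens_large","lens_huge","pad_a","shutter_lever","carbon_tin"]:
    for r in silhouettes(l,n):
      m=r['region']; Q=W[m]; Q=Q[~np.isnan(Q[:,0])]
      v,u=np.nonzero(m)
      zt=np.percentile(Q[:,2],85)
      T=Q[Q[:,2]>zt-.006]
      (cx,cy),rad=cv2.minEnclosingCircle(T[:,:2].astype(np.float32))
      print(l,round(r['score'],2),"px",int(u.mean()),int(v.mean()),m.sum(),"ztop",round(zt,4),"ctr",T.mean(0)[:2],"encl",round(cx,4),round(cy,4),"r",round(rad,4))
E
```

```text
top table z 0.00011316333417331241
lens_small 0.57 px 336 221 181 ztop 0.0487 ctr [ 0.4372 -0.1902] encl 0.4379 -0.1905 r 0.0182
lens_medium 0.75 px 198 246 237 ztop 0.0641 ctr [0.358  0.1799] encl 0.3579 0.1803 r 0.0215
lens_medium 0.57 px 195 213 260 ztop 0.0639 ctr [0.4449 0.1921] encl 0.4454 0.1924 r 0.0214
lens_large 0.62 px 245 209 311 ztop 0.0789 ctr [0.4614 0.0558] encl 0.4611 0.0563 r 0.0247
lens_huge 0.55 px 285 216 421 ztop 0.0939 ctr [ 0.4422 -0.0498] encl 0.4419 -0.0499 r 0.0283
lens_huge 0.5 px 306 147 518 ztop 0.0177 ctr [ 0.6405 -0.1073] encl 0.6409 -0.1066 r 0.0377
lens_huge 0.42 px 239 153 480 ztop 0.0179 ctr [0.6195 0.0805] encl 0.6201 0.08 r 0.0355
pad_a 0.88 px 238 153 537 ztop 0.0178 ctr [0.6203 0.0819] encl 0.6213 0.0817 r 0.0376
pad_a 0.73 px 272 150 530 ztop 0.0176 ctr [ 0.631  -0.0136] encl 0.6316 -0.0128 r 0.0373
pad_a 0.69 px 306 148 546 ztop 0.0176 ctr [ 0.6403 -0.1074] encl 0.6412 -0.1065 r 0.0385
pad_a 0.59 px 205 156 485 ztop 0.0179 ctr [0.6086 0.1753] encl 0.6092 0.175 r 0.0354
shutter_lever 0.65 px 353 118 960 ztop 0.132 ctr [ 0.8212 -0.2141] encl 0.
[... 515 characters left out ...]
170 680 ztop 0.077 ctr [0.3649 0.0305] encl 0.3612 0.028 r 0.0255
lens_large 0.18 px 194 230 677 ztop 0.0165 ctr [ 0.6347 -0.0151] encl 0.6326 -0.016 r 0.0371
lens_huge 0.98 px 245 172 1073 ztop 0.0919 ctr [ 0.4484 -0.0478] encl 0.4445 -0.0504 r 0.0289
pad_a 0.9 px 162 213 597 ztop 0.0167 ctr [ 0.6448 -0.1079] encl 0.6426 -0.1107 r 0.0383
pad_a 0.89 px 231 249 903 ztop 0.0163 ctr [0.6245 0.0805] encl 0.6217 0.0789 r 0.0392
pad_a 0.89 px 194 230 733 ztop 0.0164 ctr [ 0.6347 -0.0145] encl 0.6331 -0.0187 r 0.04
shutter_lever 0.8 px 87 187 1778 ztop 0.1381 ctr [ 0.8339 -0.2091] encl 0.8277 -0.2153 r 0.0243
carbon_tin 0.57 px 344 299 3005 ztop 0.0607 ctr [0.6018 0.3016] encl 0.5976 0.3002 r 0.041
```

```bash
cat >> h.py <<'E'
A=6.5
def target(x,y,z,ang=None):
    s=read_state(); R=s['tcp_rot']
    a=np.radians(A if ang is None else ang)
    T=np.array([[np.cos(a),np.sin(a),0],[np.sin(a),-np.cos(a),0],[0,0,-1]])
    from scipy.spatial.transform import Rotation as Ro
    print("shift",np.round(R.T@(np.array([x,y,z])-s['position']),4),"rot",np.round(np.degrees(Ro.from_matrix(R.T@T).as_rotvec()),2),"pos",s['position'].round(4),"t",round(s['time_s'],2))
E
python3 - <<'E'
from h import *
p,d=capture("scene"); c=p[130:260,180:390]; cv2.imwrite("pics/crop.png",cv2.resize(c,None,fx=3.5,fy=3.5,interpolation=cv2.INTER_CUBIC)[:,:,::-1])
target(.443,-.05,.22)
P=np.array([[.6413,-.1075],[.6318,-.0145],[.621,.081],[.609,.175]]);k=np.arange(4)
print([np.polyfit(k,P[:,i],1) for i in(0,1)])
E
```

```text
shift [-0.5745  0.443   0.0216] rot [-0.   -0.   70.56] pos [0.1399 0.6091 0.2416] t 1.0
[array([-0.01077,  0.64193]), array([ 0.0943 , -0.10795])]
```

View pics/crop.png

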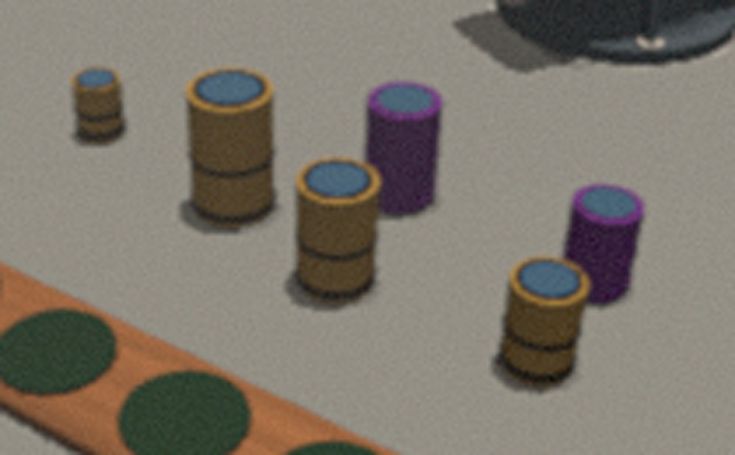

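Brass candidates in the scene view are small (207,159), medium (335,220), large (275,195) and huge (245,172). The purple lookalikes at (294,170) and (352,197) are rejected, and the crop confirms this. In the top view the lever is at the right (-y) end.

```bash
python3 -m jog '-0.023 0.045 0 0 0 8.8 1; -0.046 0.09 0.005 0 0 17.6 1; -0.069 0.135 0.01 0 0 26.4 1; -0.092 0.18 0.01 0 0 35.2 1; -0.114 0.225 0.02 0 0 44 1; -0.137 0.27 0.02 0 0 52.8 1; -0.16 0.315 0.02 0 0 61.6 1; -0.183 0.36 0.02 0 0 70.5 1'
python3 - <<'E'
from h import *
target(.443,-.05,.2)
E
```

```text
time_s: 2.0
position: [0.4511, 0.3491, 0.2217]
tcp_rot: [[0.994, 0.109, 0.0], [0.109, -0.994, 0.0], [0.0, -0.0, -1.0]]
force: [0.1, 0.8, 0.4]
opening: 1.0
shift [-0.0516  0.3958  0.0216] rot [-0.02 -0.02 -0.24] pos [0.4511 0.3491 0.2217] t 2.0
```

```bash
python3 -m jog '-0.006 0.05 0 0 0 0 1; -0.013 0.1 0.005 0 0 0 1; -0.02 0.15 0.01 0 0 0 1; -0.026 0.2 0.01 0 0 0 1; -0.033 0.25 0.02 0 0 0 1; -0.04 0.30 0.02 0 0 0 1; -0.046 0.35 0.02 0 0 0 1; -0.052 0.396 0.02 0 0 -0.2 1'
python3 -m jog '0 0 0.0 0 0 0 1;0 0 0 0 0 0 1'
python3 - <<'E'
from h import *
target(.443,-.05,.055)
p,d=capture("wrist"); cv2.imwrite("pics/w1.png",p[:,:,::-1])
E
```

```text
time_s: 3.0
position: [0.4436, -0.051, 0.2018]
tcp_rot: [[0.993, 0.117, 0.001], [0.117, -0.993, -0.0], [0.001, 0.001, -1.0]]
force: [0.2, 1.2, 0.0]
opening: 1.003
time_s: 3.25
position: [0.4432, -0.0489, 0.2016]
tcp_rot: [[0.993, 0.117, -0.0], [0.117, -0.993, 0.001], [-0.0, -0.001, -1.0]]
force: [0.4, 0.2, 0.0]
opening: 1.0
shift [-0.0003  0.0011  0.1466] rot [-0.03  0.01  0.21] pos [ 0.4432 -0.0489  0.2016] t 3.25
```

View pics/w1.png

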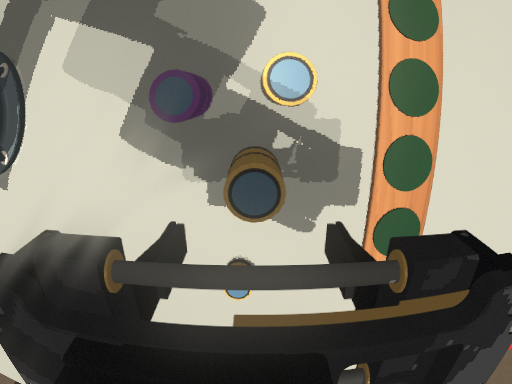

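The wrist view shows the huge brass lens at (254,192), midway between the jaws. I'll measure its top from here.

```bash
cat >> h.py <<'E'
def wcloud():
    st=read_state(); p,d=capture("wrist"); c=camera_info("wrist"); f=192/np.tan(np.radians(c['vfov']/2))
    v,u=np.mgrid[:384,:512].astype(float); x=u-c['cx'];y=v-c['cy'];r=np.hypot(x,y)+1e-9;th=r/f
    P=np.stack([np.tan(th)*x/r*d,np.tan(th)*y/r*d,d],-1)
    M=c['tool_from_camera']; T=P@M[:3,:3].T+M[:3,3]
    W=T@st['tcp_rot'].T+st['position']; W[d==0]=np.nan
    return p,d,W
def tops(W,zlo,zhi,rmin):
    m=((W[...,2]>zlo)&(W[...,2]<zhi)).astype(np.uint8)
    n,L,S,C=cv2.connectedComponentsWithStats(m)
    for i in range(1,n):
        if S[i,4]<80: continue
        Q=W[L==i][:,:2].astype(np.float32); (x,y),r=cv2.minEnclosingCircle(Q)
        if rmin-.006<r<rmin+.006: print("px",C[i].round(),"ctr",round(x,4),round(y,4),"r",round(r,4),Q.mean(0).round(4))
E
python3 - <<'E'
from h import *
p,d,W=wcloud(); 
for h,r in ((.091,.0285),(.076,.025),(.046,.018),(.061,.0215)): print(h); tops(W,h-.005,h+.007,r)
E
```

```text
0.091
px [254. 192.] ctr 0.4429 -0.0501 r 0.0285 [ 0.4428 -0.0489]
0.076
px [289.  79.] ctr 0.4621 0.0553 r 0.0253 [0.4618 0.0552]
px [175.  96.] ctr 0.3594 0.0293 r 0.0252 [0.3603 0.0293]
px [254. 164.] ctr 0.4404 -0.035 r 0.0239 [ 0.4399 -0.0255]
0.046
px [237. 294.] ctr 0.438 -0.1926 r 0.0174 [ 0.4389 -0.1982]
0.061
px [199.  96.] ctr 0.3713 0.0306 r 0.0218 [0.3807 0.0304]
px [254. 161.] ctr 0.4415 -0.0374 r 0.0254 [ 0.4401 -0.0258]
```

```bash
python3 -m jog '0 0.001 0.03 0 0 0.2 1; 0 0.001 0.06 0 0 0.2 1; 0 0.001 0.09 0 0 0.2 1; 0 0.001 0.12 0 0 0.2 1; 0 0.001 0.135 0 0 0.2 1; 0 0.001 0.147 0 0 0.2 1; 0 0.001 0.147 0 0 0.2 1; 0 0.001 0.147 0 0 0.2 1'
python3 -m jog '0 0 0 0 0 0 0.7; 0 0 0 0 0 0 0.6; 0 0 0 0 0 0 0.5; 0 0 0 0 0 0 0.3;0 0 0 0 0 0 0.3;0 0 0 0 0 0 0.3'
```

```text
time_s: 4.35
position: [0.4438, -0.0499, 0.055]
tcp_rot: [[0.993, 0.115, 0.001], [0.115, -0.993, -0.0], [0.001, 0.0, -1.0]]
force: [0.4, 0.7, -0.5]
opening: 0.998
time_s: 5.1
position: [0.443, -0.0501, 0.0547]
tcp_rot: [[0.993, 0.114, -0.001], [0.114, -0.993, 0.0], [-0.001, -0.0, -1.0]]
force: [-1.5, -0.5, 4.6]
opening: 0.646
```

```bash
python3 -m jog '0 0 -0.015 0 0 0 0.3; 0 0 -0.04 0 0 0 0.3; 0 0 -0.07 0 0 0 0.3; 0 0 -0.1 0 0 0 0.3; 0 0 -0.13 0 0 0 0.3; 0 0 -0.13 0 0 0 0.3'
python3 - <<'E'
from h import *
target(.6096,.175,.185)
E
```

```text
time_s: 5.85
position: [0.4449, -0.0505, 0.1858]
tcp_rot: [[0.993, 0.114, 0.005], [0.114, -0.993, -0.002], [0.005, 0.002, -1.0]]
force: [0.1, -0.3, -3.9]
opening: 0.651
shift [ 0.1894 -0.2052  0.0012] rot [ 0.12 -0.27  0.07] pos [ 0.4449 -0.0505  0.1858] t 5.85
```

```bash
python3 -m jog '0.02 -0.022 0 0 0 0 0.3; 0.05 -0.055 0 0 0 0 0.3; 0.085 -0.092 0 0 0 0 0.3; 0.12 -0.13 0 0 0 0 0.3; 0.155 -0.168 0 0 0 0 0.3; 0.178 -0.193 0 0 0 0 0.3; 0.19 -0.205 0 0 0 0 0.3; 0.19 -0.205 0 0 0 0 0.3'
python3 -m jog '0 0 0 0 0 0 0.3;0 0 0 0 0 0 0.3;0 0 0 0 0 0 0.3'
python3 - <<'E'
from h import *
target(.6096,.175,.070)
E
```

```text
time_s: 6.85
position: [0.6082, 0.1754, 0.1826]
tcp_rot: [[0.993, 0.115, -0.003], [0.115, -0.993, -0.001], [-0.003, 0.0, -1.0]]
force: [-1.2, -0.8, -3.3]
opening: 0.648
time_s: 7.22
position: [0.6086, 0.1743, 0.1848]
tcp_rot: [[0.994, 0.113, -0.0], [0.113, -0.994, -0.0], [-0.0, 0.0, -1.0]]
force: [-0.7, -0.2, -2.6]
opening: 0.646
shift [ 0.0011 -0.0006  0.1148] rot [ 0.01  0.   -0.  ] pos [0.6086 0.1743 0.1848] t 7.22
```

Now lower to about 5 mm above, then in fine steps, watching the force.

```bash
python3 -m jog '0 0 0.02 0 0 0 0.3; 0.001 0 0.045 0 0 0 0.3; 0.001 0 0.07 0 0 0 0.3; 0.001 0 0.09 0 0 0 0.3; 0.001 0 0.105 0 0 0 0.3; 0.001 0 0.109 0 0 0 0.3; 0.001 0 0.109 0 0 0 0.3;0.001 0 0.109 0 0 0 0.3'
python3 -m jog '0 0 0.002 0 0 0 0.3;0 0 0.003 0 0 0 0.3;0 0 0.004 0 0 0 0.3;0 0 0.004 0 0 0 0.3;0 0 0.004 0 0 0 0.3'
```

```text
time_s: 8.22
position: [0.6105, 0.1754, 0.0765]
tcp_rot: [[0.993, 0.114, 0.002], [0.114, -0.993, 0.0], [0.002, 0.0, -1.0]]
force: [-0.3, 0.7, -4.0]
opening: 0.649
time_s: 8.85
position: [0.6098, 0.1753, 0.0715]
tcp_rot: [[0.993, 0.114, -0.0], [0.114, -0.993, 0.0], [-0.0, -0.0, -1.0]]
force: [-0.7, -0.0, -3.0]
opening: 0.649
```

```bash
python3 -m jog '0 0 0.001 0 0 0 0.3;0 0 0.0015 0 0 0 0.3;0 0 0.002 0 0 0 0.3;0 0 0.002 0 0 0 0.3'
```

```text
time_s: 9.35
position: [0.6098, 0.1753, 0.0697]
tcp_rot: [[0.993, 0.114, -0.0], [0.114, -0.993, -0.0], [-0.0, 0.0, -1.0]]
force: [-0.8, -0.6, -1.8]
opening: 0.649
```

```bash
python3 -m jog '0 0 0.0007 0 0 0 0.3;0 0 0.0007 0 0 0 0.3;0 0 0.0007 0 0 0 0.68;0 0 0.0007 0 0 0 0.72;0 0 0.0007 0 0 0 0.8; 0 0 0.0007 0 0 0 0.9; 0 0 0.0007 0 0 0 1; 0 0 0.0007 0 0 0 1'
python3 -m jog '0 0 -0.02 0 0 0 1; 0 0 -0.05 0 0 0 1; 0 0 -0.09 0 0 0 1; 0 0 -0.13 0 0 0 1;0 0 -0.13 0 0 0 1'
python3 - <<'E'
from h import *
p,d,W=wcloud(); tops(W,.1,.113,.0285); cv2.imwrite("pics/w2.png",p[:,:,::-1])
target(.462,.056,.2)
E
```

```text
time_s: 10.35
position: [0.6098, 0.1753, 0.0688]
tcp_rot: [[0.993, 0.114, 0.0], [0.114, -0.993, -0.0], [0.0, 0.0, -1.0]]
force: [-0.0, 0.2, 1.0]
opening: 0.979
time_s: 10.98
position: [0.6126, 0.1757, 0.2045]
tcp_rot: [[0.993, 0.114, 0.01], [0.114, -0.993, 0.001], [0.011, 0.0, -1.0]]
force: [0.8, -0.4, 0.4]
opening: 1.0
px [251. 195.] ctr 0.6104 0.1754 r 0.0287 [0.6103 0.1768]
shift [-0.1617  0.1017  0.0012] rot [ 0.   -0.32  0.07] pos [0.611  0.1755 0.2021] t 11.03
```

View pics/w2.png

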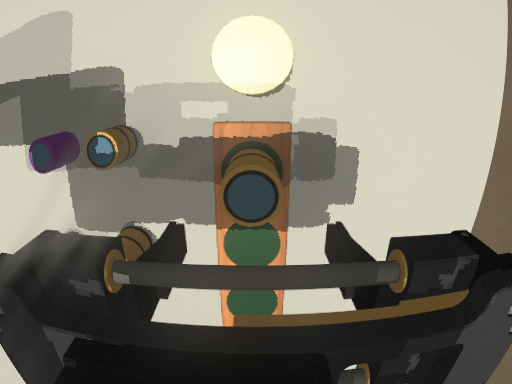

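The huge lens stands upright on the end pad at (251,195), centre (0.610, 0.175). Next is the large one.

```bash
python3 -m jog '-0.03 0.02 0 0 0 0 1; -0.07 0.045 0 0 0 0 1; -0.11 0.07 0 0 0 0 1; -0.145 0.09 0 0 0 0 1; -0.161 0.101 0 0 0 0 1; -0.161 0.101 0 0 0 0 1; -0.161 0.101 0 0 0 0 1;-0.161 0.101 0 0 0 0 1'
python3 - <<'E'
from h import *
p,d,W=wcloud(); tops(W,.071,.083,.025)
target(.462,.0555,.045)
E
```

```text
time_s: 12.02
position: [0.4623, 0.057, 0.1987]
tcp_rot: [[0.993, 0.115, 0.001], [0.115, -0.993, 0.0], [0.001, 0.0, -1.0]]
force: [-0.1, -0.1, -0.5]
opening: 1.001
px [400.  88.] ctr 0.6017 0.1739 r 0.0269 [0.5869 0.1713]
px [255. 188.] ctr 0.4623 0.0558 r 0.0253 [0.4623 0.0568]
px [150. 202.] ctr 0.3592 0.0296 r 0.0254 [0.3605 0.0307]
shift [-0.0004  0.0015  0.1537] rot [-0.   -0.02  0.11] pos [0.4621 0.057  0.1987] t 12.07
```

```bash
python3 -m jog '0 0.001 0.03 0 0 0 1; 0 0.001 0.06 0 0 0 1; 0 0.001 0.09 0 0 0 1; 0 0.001 0.12 0 0 0 1; 0 0.001 0.14 0 0 0 1; 0 0.001 0.153 0 0 0 1; 0 0.001 0.153 0 0 0 1; 0 0.001 0.153 0 0 0 1'
python3 -m jog '0 0 0 0 0 0 0.7; 0 0 0 0 0 0 0.6; 0 0 0 0 0 0 0.5; 0 0 0 0 0 0 0.3;0 0 0 0 0 0 0.3;0 0 0 0 0 0 0.3'
python3 -m jog '0 0 -0.015 0 0 0 0.3; 0 0 -0.04 0 0 0 0.3; 0 0 -0.07 0 0 0 0.3; 0 0 -0.1 0 0 0 0.3; 0 0 -0.13 0 0 0 0.3; 0 0 -0.13 0 0 0 0.3;0 0 -0.13 0 0 0 0.3'
python3 - <<'E'
from h import *
target(.6204,.0806,.175)
E
```

```text
time_s: 13.08
position: [0.4621, 0.0556, 0.0463]
tcp_rot: [[0.993, 0.115, 0.001], [0.115, -0.993, -0.0], [0.001, 0.0, -1.0]]
force: [-0.2, 0.6, -0.1]
opening: 1.002
time_s: 13.82
position: [0.4616, 0.0556, 0.0459]
tcp_rot: [[0.993, 0.114, 0.0], [0.114, -0.993, -0.0], [0.0, 0.0, -1.0]]
force: [-0.2, 0.5, 1.3]
opening: 0.567
time_s: 14.7
position: [0.4606, 0.0557, 0.1755]
tcp_rot: [[0.993, 0.114, -0.001], [0.114, -0.993, 0.0], [-0.001, -0.0, -1.0]]
force: [-0.4, -0.1, -1.5]
opening: 0.572
shift [ 0.1616 -0.0065  0.0002] rot [-0.01  0.08  0.07] pos [0.4606 0.0557 0.1755] t 14.7
```

```bash
python3 -m jog '0.02 -0.001 0 0 0 0 0.3; 0.055 -0.002 0 0 0 0 0.3; 0.095 -0.004 0 0 0 0 0.3; 0.13 -0.005 0 0 0 0 0.3; 0.152 -0.006 0 0 0 0 0.3; 0.161 -0.006 0 0 0 0 0.3; 0.161 -0.006 0 0 0 0 0.3; 0.161 -0.006 0 0 0 0 0.3'
python3 -m jog '0 0 0 0 0 0 0.3;0 0 0 0 0 0 0.3'
python3 - <<'E'
from h import *
target(.6204,.0806,.061)
E
```

```text
time_s: 15.7
position: [0.6192, 0.0799, 0.1751]
tcp_rot: [[0.993, 0.114, -0.003], [0.114, -0.993, 0.0], [-0.003, -0.0, -1.0]]
force: [0.7, 0.8, -3.1]
opening: 0.568
time_s: 15.95
position: [0.6204, 0.0799, 0.1761]
tcp_rot: [[0.993, 0.114, -0.0], [0.114, -0.993, -0.0], [-0.0, -0.0, -1.0]]
force: [-0.4, -0.4, -2.6]
opening: 0.573
shift [ 1.000e-04 -7.000e-04  1.151e-01] rot [-0.    0.    0.06] pos [0.6204 0.0799 0.1761] t 15.95
```

```bash
python3 -m jog '0 -0.001 0.02 0 0 0 0.3; 0 -0.001 0.045 0 0 0 0.3; 0 -0.001 0.07 0 0 0 0.3; 0 -0.001 0.09 0 0 0 0.3; 0 -0.001 0.105 0 0 0 0.3; 0 -0.001 0.110 0 0 0 0.3; 0 -0.001 0.111 0 0 0 0.3;0 -0.001 0.111 0 0 0 0.3'
python3 -m jog '0 0 0.001 0 0 0 0.3;0 0 0.002 0 0 0 0.3;0 0 0.003 0 0 0 0.3;0 0 0.003 0 0 0 0.3;0 0 0.003 0 0 0 0.3'
```

```text
time_s: 16.95
position: [0.6213, 0.0809, 0.0656]
tcp_rot: [[0.993, 0.114, 0.001], [0.114, -0.993, -0.0], [0.001, 0.0, -1.0]]
force: [-0.3, 0.4, -2.4]
opening: 0.564
time_s: 17.58
position: [0.6207, 0.0809, 0.0618]
tcp_rot: [[0.993, 0.114, -0.0], [0.114, -0.993, -0.0], [-0.0, 0.0, -1.0]]
force: [0.7, -0.2, -2.4]
opening: 0.57
```

```bash
python3 -m jog '0 0 0.001 0 0 0 0.3;0 0 0.0015 0 0 0 0.3;0 0 0.0017 0 0 0 0.3;0 0 0.0017 0 0 0 0.3'
```

```text
time_s: 18.08
position: [0.6208, 0.0809, 0.061]
tcp_rot: [[0.993, 0.114, 0.001], [0.114, -0.993, -0.0], [0.001, 0.0, -1.0]]
force: [-2.1, -0.2, 5.9]
opening: 0.572
```

Contact is confirmed (+5.9 N), so release.

```bash
python3 -m jog '0 0 0 0 0 0 0.6;0 0 0 0 0 0 0.65;0 0 0 0 0 0 0.72; 0 0 0 0 0 0 0.85; 0 0 0 0 0 0 1; 0 0 0 0 0 0 1'
python3 -m jog '0 0 -0.02 0 0 0 1; 0 0 -0.05 0 0 0 1; 0 0 -0.09 0 0 0 1; 0 0 -0.13 0 0 0 1;0 0 -0.14 0 0 0 1;0 0 -0.14 0 0 0 1'
python3 - <<'E'
from h import *
p,d,W=wcloud(); tops(W,.086,.099,.025);tops(W,.1,.113,.0285)
target(.446,.192,.2)
E
```

```text
time_s: 18.82
position: [0.6207, 0.081, 0.0601]
tcp_rot: [[0.993, 0.114, -0.0], [0.114, -0.993, -0.0], [-0.0, -0.0, -1.0]]
force: [1.0, -0.1, -0.2]
opening: 0.952
time_s: 19.58
position: [0.6208, 0.0809, 0.2013]
tcp_rot: [[0.993, 0.114, 0.002], [0.114, -0.993, -0.0], [0.002, 0.0, -1.0]]
force: [-0.1, 0.2, -0.7]
opening: 0.999
px [255. 191.] ctr 0.6215 0.0809 r 0.0251 [0.6214 0.0822]
px [255.  84.] ctr 0.6104 0.175 r 0.0288 [0.6103 0.1751]
shift [-0.1602 -0.1302 -0.    ] rot [-0.01  0.05  0.06] pos [0.62   0.081  0.1998] t 19.62
```

Good. Now the medium brass lens at (0.446, 0.192).

```bash
python3 -m jog '-0.03 -0.025 0 0 0 0 1; -0.07 -0.055 0 0 0 0 1; -0.11 -0.09 0 0 0 0 1; -0.145 -0.118 0 0 0 0 1; -0.16 -0.13 0 0 0 0 1; -0.16 -0.13 0 0 0 0 1; -0.16 -0.13 0 0 0 0 1;-0.16 -0.13 0 0 0 0 1'
python3 - <<'E'
from h import *
p,d,W=wcloud(); tops(W,.056,.068,.0215)
target(.446,.192,.037)
E
```

```text
time_s: 20.62
position: [0.4485, 0.1912, 0.2001]
tcp_rot: [[0.994, 0.113, 0.001], [0.113, -0.994, -0.0], [0.001, 0.0, -1.0]]
force: [-0.4, 0.2, -0.3]
opening: 1.0
px [253. 181.] ctr 0.4465 0.1928 r 0.0215 [0.4465 0.1935]
px [167. 183.] ctr 0.3592 0.1808 r 0.0216 [0.36   0.1817]
px [181. 294.] ctr 0.3746 0.0393 r 0.0168 [0.3768 0.0446]
shift [-0.0023 -0.0011  0.163 ] rot [ 0.01 -0.05 -0.02] pos [0.4482 0.1912 0.2   ] t 20.68
```

Purple medium is close, so descend with jaws partly closed (0.75).

```bash
python3 -m jog '-0.002 -0.001 0.03 0 0 0 0.75; -0.002 -0.001 0.06 0 0 0 0.75; -0.002 -0.001 0.08 0 0 0 0.75; -0.002 -0.001 0.11 0 0 0 0.75; -0.002 -0.001 0.14 0 0 0 0.75; -0.002 -0.001 0.155 0 0 0 0.75; -0.002 -0.001 0.163 0 0 0 0.75; -0.002 -0.001 0.163 0 0 0 0.75'
python3 -m jog '0 0 0 0 0 0 0.6; 0 0 0 0 0 0 0.5; 0 0 0 0 0 0 0.4; 0 0 0 0 0 0 0.25;0 0 0 0 0 0 0.25;0 0 0 0 0 0 0.25'
python3 -m jog '0 0 -0.015 0 0 0 0.25; 0 0 -0.04 0 0 0 0.25; 0 0 -0.07 0 0 0 0.25; 0 0 -0.1 0 0 0 0.25; 0 0 -0.14 0 0 0 0.25; 0 0 -0.14 0 0 0 0.25;0 0 -0.14 0 0 0 0.25'
python3 - <<'E'
from h import *
target(.631,-.0137,.177)
E
```

```text
time_s: 21.68
position: [0.4451, 0.1925, 0.0371]
tcp_rot: [[0.993, 0.114, 0.0], [0.114, -0.993, 0.0], [0.0, 0.0, -1.0]]
force: [0.1, 1.1, 0.2]
opening: 0.75
time_s: 22.42
position: [0.4452, 0.1927, 0.0377]
tcp_rot: [[0.993, 0.114, 0.001], [0.114, -0.993, 0.0], [0.001, -0.0, -1.0]]
force: [-0.5, -0.7, 5.6]
opening: 0.489
time_s: 23.3
position: [0.4438, 0.1924, 0.1769]
tcp_rot: [[0.993, 0.114, -0.001], [0.114, -0.993, -0.0], [-0.001, 0.0, -1.0]]
force: [0.1, -0.0, -2.3]
opening: 0.488
shift [ 0.1624  0.2261 -0.0003] rot [0.01 0.08 0.06] pos [0.4438 0.1924 0.1769] t 23.3
```

```bash
python3 -m jog '0.015 0.021 0 0 0 0 0.25; 0.04 0.055 0 0 0 0 0.25; 0.07 0.097 0 0 0 0 0.25; 0.10 0.139 0 0 0 0 0.25; 0.13 0.18 0 0 0 0 0.25; 0.15 0.208 0 0 0 0 0.25; 0.161 0.226 0 0 0 0 0.25; 0.161 0.226 0 0 0 0 0.25'
python3 -m jog '0 0 0 0 0 0 0.25;0 0 0 0 0 0 0.25'
python3 - <<'E'
from h import *
target(.631,-.0137,.053)
E
```

```text
time_s: 24.3
position: [0.6302, -0.0143, 0.1756]
tcp_rot: [[0.994, 0.113, -0.003], [0.113, -0.994, 0.001], [-0.002, -0.001, -1.0]]
force: [-0.3, 0.5, -0.9]
opening: 0.489
time_s: 24.55
position: [0.6293, -0.0121, 0.177]
tcp_rot: [[0.993, 0.116, -0.002], [0.116, -0.993, 0.001], [-0.001, -0.001, -1.0]]
force: [-0.0, 0.9, -1.8]
opening: 0.487
shift [0.0017 0.0019 0.124 ] rot [-0.04  0.08  0.15] pos [ 0.6293 -0.0121  0.177 ] t 24.55
```

```bash
python3 -m jog '0.001 0.001 0.02 0 0 0 0.25; 0.001 0.001 0.045 0 0 0 0.25; 0.001 0.001 0.07 0 0 0 0.25; 0.001 0.001 0.095 0 0 0 0.25; 0.001 0.001 0.112 0 0 0 0.25; 0.001 0.001 0.118 0 0 0 0.25; 0.001 0.001 0.12 0 0 0 0.25;0.001 0.001 0.12 0 0 0 0.25'
python3 -m jog '0 0 0.001 0 0 0 0.25;0 0 0.002 0 0 0 0.25;0 0 0.003 0 0 0 0.25;0 0 0.003 0 0 0 0.25;0 0 0.003 0 0 0 0.25'
```

```text
time_s: 25.55
position: [0.6322, -0.0145, 0.0579]
tcp_rot: [[0.993, 0.114, 0.001], [0.114, -0.993, -0.0], [0.001, 0.0, -1.0]]
force: [0.1, 0.9, -1.4]
opening: 0.487
time_s: 26.18
position: [0.6316, -0.0144, 0.0541]
tcp_rot: [[0.993, 0.114, -0.0], [0.114, -0.993, 0.0], [-0.0, -0.0, -1.0]]
force: [1.5, -0.3, -1.3]
opening: 0.49
```

```bash
python3 -m jog '0 0 0.001 0 0 0 0.25;0 0 0.0015 0 0 0 0.25;0 0 0.0017 0 0 0 0.25;0 0 0.0017 0 0 0 0.25'
```

```text
time_s: 26.68
position: [0.6316, -0.0144, 0.0527]
tcp_rot: [[0.993, 0.114, -0.0], [0.114, -0.993, -0.0], [-0.0, 0.0, -1.0]]
force: [-0.4, 0.2, 0.9]
opening: 0.489
```

```bash
python3 -m jog '0 0 0 0 0 0 0.52;0 0 0 0 0 0 0.56;0 0 0 0 0 0 0.64; 0 0 0 0 0 0 0.8; 0 0 0 0 0 0 1; 0 0 0 0 0 0 1'
python3 -m jog '0 0 -0.02 0 0 0 1; 0 0 -0.05 0 0 0 1; 0 0 -0.09 0 0 0 1; 0 0 -0.13 0 0 0 1;0 0 -0.147 0 0 0 1;0 0 -0.147 0 0 0 1'
python3 - <<'E'
from h import *
p,d,W=wcloud(); tops(W,.071,.084,.0215)
target(.438,-.1915,.2)
E
```

```text
time_s: 27.42
position: [0.6316, -0.0144, 0.0524]
tcp_rot: [[0.993, 0.114, -0.0], [0.114, -0.993, -0.0], [-0.0, 0.0, -1.0]]
force: [-0.3, 0.3, 0.3]
opening: 0.899
time_s: 28.18
position: [0.6323, -0.0145, 0.2012]
tcp_rot: [[0.993, 0.114, 0.003], [0.114, -0.993, -0.001], [0.003, 0.001, -1.0]]
force: [-0.2, 0.3, -0.5]
opening: 1.0
px [255.   8.] ctr 0.612 0.1605 r 0.0245 [0.6139 0.1505]
px [ 21. 124.] ctr 0.3599 0.0288 r 0.0257 [0.3623 0.0297]
px [254. 186.] ctr 0.6321 -0.0145 r 0.0216 [ 0.6322 -0.0136]
shift [-0.2123  0.1539 -0.0005] rot [-0.    0.    0.06] pos [ 0.6313 -0.0144  0.1995] t 28.23
```

Medium is placed well. Now the small one.

```bash
python3 -m jog '-0.03 0.022 0 0 0 0 1; -0.07 0.05 0 0 0 0 1; -0.11 0.08 0 0 0 0 1; -0.15 0.109 0 0 0 0 1; -0.185 0.134 0 0 0 0 1; -0.205 0.148 0 0 0 0 1; -0.212 0.154 0 0 0 0 1;-0.212 0.154 0 0 0 0 1'
python3 -m jog '0 0 0 0 0 0 0.75; 0 0 0 0 0 0 0.75'
python3 - <<'E'
from h import *
p,d,W=wcloud(); tops(W,.041,.053,.018)
target(.438,-.1915,.03)
E
```

```text
time_s: 29.22
position: [0.4384, -0.1916, 0.1986]
tcp_rot: [[0.994, 0.113, -0.001], [0.113, -0.994, 0.001], [-0.001, -0.001, -1.0]]
force: [-0.7, 0.3, 1.0]
opening: 0.998
time_s: 29.48
position: [0.4392, -0.191, 0.1993]
tcp_rot: [[0.993, 0.116, 0.0], [0.116, -0.993, 0.0], [0.0, -0.0, -1.0]]
force: [0.1, -0.3, -1.1]
opening: 0.855
px [433.  52.] ctr 0.6296 -0.016 r 0.0218 [ 0.6168 -0.0223]
px [254. 178.] ctr 0.4381 -0.1905 r 0.018 [ 0.4382 -0.1899]
px [424. 221.] ctr 0.6544 -0.2211 r 0.0212 [ 0.6504 -0.2181]
shift [-0.0012  0.0003  0.1694] rot [-0.   -0.01  0.14] pos [ 0.4391 -0.1911  0.1994] t 29.52
```

```bash
python3 -m jog '-0.001 0 0.03 0 0 0 0.75; -0.001 0 0.06 0 0 0 0.7; -0.001 0 0.09 0 0 0 0.7; -0.001 0 0.12 0 0 0 0.7; -0.001 0 0.145 0 0 0 0.7; -0.001 0 0.161 0 0 0 0.7; -0.001 0 0.169 0 0 0 0.7; -0.001 0 0.169 0 0 0 0.7'
python3 -m jog '0 0 0 0 0 0 0.55; 0 0 0 0 0 0 0.45; 0 0 0 0 0 0 0.35; 0 0 0 0 0 0 0.2;0 0 0 0 0 0 0.2;0 0 0 0 0 0 0.2'
python3 -m jog '0 0 -0.015 0 0 0 0.2; 0 0 -0.04 0 0 0 0.2; 0 0 -0.07 0 0 0 0.2; 0 0 -0.1 0 0 0 0.2; 0 0 -0.14 0 0 0 0.2; 0 0 -0.14 0 0 0 0.2;0 0 -0.14 0 0 0 0.2'
python3 - <<'E'
from h import *
target(.6415,-.1075,.17)
E
```

```text
time_s: 30.52
position: [0.4378, -0.1915, 0.0302]
tcp_rot: [[0.993, 0.115, -0.0], [0.115, -0.993, 0.0], [-0.0, -0.0, -1.0]]
force: [0.3, -0.6, 0.6]
opening: 0.702
time_s: 31.28
position: [0.4378, -0.1919, 0.0308]
tcp_rot: [[0.993, 0.114, 0.001], [0.114, -0.993, -0.0], [0.001, 0.0, -1.0]]
force: [-0.4, 1.5, 5.5]
opening: 0.409
time_s: 32.15
position: [0.437, -0.1913, 0.1703]
tcp_rot: [[0.993, 0.114, -0.001], [0.114, -0.993, 0.0], [-0.001, -0.001, -1.0]]
force: [0.5, 0.8, -1.1]
opening: 0.408
shift [ 2.127e-01 -5.990e-02  2.000e-04] rot [-0.03  0.04  0.07] pos [ 0.437  -0.1913  0.1703] t 32.15
```

```bash
python3 -m jog '0.02 -0.02 0 0 0 0 0.2; 0.055 -0.04 0 0 0 0 0.2; 0.095 -0.055 0 0 0 0 0.2; 0.14 -0.06 0 0 0 0 0.2; 0.18 -0.06 0 0 0 0 0.2; 0.203 -0.06 0 0 0 0 0.2; 0.212 -0.06 0 0 0 0 0.2; 0.212 -0.06 0 0 0 0 0.2'
python3 -m jog '0 0 0 0 0 0 0.2;0 0 0 0 0 0 0.2'
python3 - <<'E'
from h import *
target(.6415,-.1075,.046)
E
```

```text
time_s: 33.15
position: [0.6403, -0.1076, 0.1688]
tcp_rot: [[0.993, 0.115, -0.003], [0.115, -0.993, 0.001], [-0.003, -0.001, -1.0]]
force: [0.1, -0.4, -1.1]
opening: 0.407
time_s: 33.4
position: [0.6404, -0.1081, 0.1704]
tcp_rot: [[0.994, 0.114, -0.001], [0.114, -0.994, 0.0], [-0.001, -0.0, -1.0]]
force: [1.0, 0.1, -0.8]
opening: 0.412
shift [ 0.0013 -0.0004  0.1244] rot [-0.02  0.06  0.03] pos [ 0.6404 -0.1081  0.1704] t 33.4
```

```bash
python3 -m jog '0.001 0 0.02 0 0 0 0.2; 0.001 0 0.045 0 0 0 0.2; 0.001 0 0.07 0 0 0 0.2; 0.001 0 0.095 0 0 0 0.2; 0.001 0 0.112 0 0 0 0.2; 0.001 0 0.118 0 0 0 0.2; 0.001 0 0.12 0 0 0 0.2;0.001 0 0.12 0 0 0 0.2'
python3 -m jog '0 0 0.001 0 0 0 0.2;0 0 0.002 0 0 0 0.2;0 0 0.003 0 0 0 0.2;0 0 0.003 0 0 0 0.2;0 0 0.003 0 0 0 0.2'
```

```text
time_s: 34.4
position: [0.6429, -0.108, 0.0512]
tcp_rot: [[0.993, 0.114, 0.001], [0.114, -0.993, -0.0], [0.001, 0.001, -1.0]]
force: [0.4, 0.4, -1.1]
opening: 0.405
time_s: 35.02
position: [0.6424, -0.1078, 0.0474]
tcp_rot: [[0.993, 0.114, -0.0], [0.114, -0.993, 0.0], [-0.0, -0.0, -1.0]]
force: [-0.2, -0.1, -1.2]
opening: 0.407
```

```bash
python3 -m jog '0 0 0.001 0 0 0 0.2;0 0 0.0015 0 0 0 0.2;0 0 0.0018 0 0 0 0.2;0 0 0.0018 0 0 0 0.2'
```

```text
time_s: 35.52
position: [0.6424, -0.1078, 0.046]
tcp_rot: [[0.993, 0.114, -0.0], [0.114, -0.993, -0.0], [-0.0, 0.0, -1.0]]
force: [-1.0, 0.1, 1.8]
opening: 0.406
```

```bash
python3 -m jog '0 0 0 0 0 0 0.44;0 0 0 0 0 0 0.48;0 0 0 0 0 0 0.56; 0 0 0 0 0 0 0.75; 0 0 0 0 0 0 1; 0 0 0 0 0 0 1'
python3 -m jog '0 0 -0.02 0 0 0 1; 0 0 -0.05 0 0 0 1; 0 0 -0.09 0 0 0 1; 0 0 -0.13 0 0 0 1;0 0 -0.155 0 0 0 1;0 0 -0.155 0 0 0 1'
python3 -m jog '-0.04 0 0 0 0 0 1; -0.09 0 -0.02 0 0 0 1; -0.14 0 -0.04 0 0 0 1; -0.18 0 -0.05 0 0 0 1; -0.2 0 -0.05 0 0 0 1; -0.2 0 -0.05 0 0 0 1;-0.2 0 -0.05 0 0 0 1'
python3 - <<'E'
from h import *
p,d,W=cloud("top"); cv2.imwrite("pics/top9.png",p[:,:,::-1])
for h,r in ((.046,.018),(.061,.0215),(.076,.025),(.091,.0285)): print(h); tops(W,h+.012,h+.022,r)
for x in silhouettes("carbon_tin","top")+silhouettes("pad_a","top")[:4]:
  Q=W[x['region']]; print(np.nanmean(Q,0))
p,d=capture("scene"); cv2.imwrite("pics/scene9.png",p[:,:,::-1]); print(read_state()['force'])
E
```

```text
time_s: 36.28
position: [0.6424, -0.1078, 0.0456]
tcp_rot: [[0.993, 0.114, -0.0], [0.114, -0.993, 0.0], [-0.0, -0.0, -1.0]]
force: [0.3, -0.5, 1.1]
opening: 0.814
time_s: 37.02
position: [0.6441, -0.1084, 0.2046]
tcp_rot: [[0.993, 0.114, 0.007], [0.114, -0.993, -0.002], [0.007, 0.003, -1.0]]
force: [-0.2, 1.1, -0.6]
opening: 1.004
time_s: 37.9
position: [0.4444, -0.1308, 0.2504]
tcp_rot: [[0.993, 0.114, 0.0], [0.114, -0.993, 0.0], [0.0, 0.0, -1.0]]
force: [0.3, -0.1, -0.5]
opening: 1.002
0.046
px [308. 144.] ctr 0.6417 -0.1061 r 0.0179 [ 0.6413 -0.1062]
px [197. 247.] ctr 0.3582 0.1808 r 0.0215 [0.3578 0.1807]
0.061
px [274. 145.] ctr 0.6311 -0.0132 r 0.0219 [ 0.6312 -0.0144]
px [254. 248.] ctr 0.3584 0.0299 r 0.0245 [0.3584 0.0299]
0.076
px [238. 147.] ctr 0.62 0.0815 r 0.0249 [0.6197 0.0814]
0.091
px [201. 149.] ctr 0.6091 0.1755 r 0.0288 [0.6087 0.1758]
[0.5916373  0.29730741 0.05475668]
[0.60698551 0.07438619 0.01512766]
[ 0.63769119 -0.10764661  0.01625203]
[ 0.6198806  -0.01199623  0.01524705]
[0.59578368 0.16117237 0.01563204]
[ 0.16226108 -1.00032329 -0.48862006]
```

View pics/top9.png

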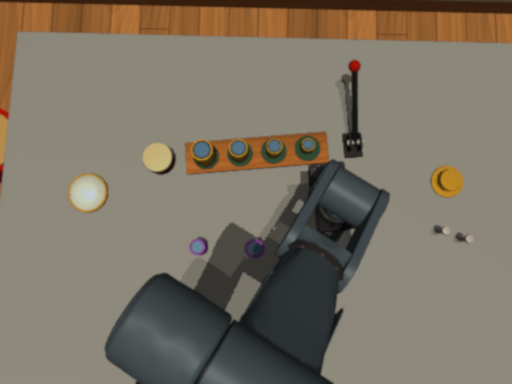

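View pics/scene9.png

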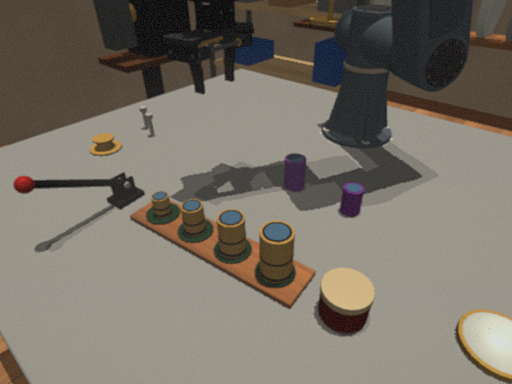

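All four lenses stand upright and centred, from the small one beside the lever (top px 308,144) to the huge one near the tin (201,149). The lever at (353,145) and the tin at (158,158) look unchanged.

```bash
python3 -c "
from rig import *
print(hand_in())"
```

```text
the job is handed in; nothing more can be done
None
```

I placed all four brass lenses on the rail pads, in order from the lever: small, medium, large, huge. I left the purple look-alikes alone and handed in after about 38 s of the 99 s allowed.

- **Placement:** each lens was lowered in small steps until it touched its pad, then released. The final top-camera check put all four about 1–2 mm from my measured pad centres, against the 12 mm limit, and the calibration itself is only good to about 2 mm. All four were upright, with their tops at the expected heights.
- **Tin and lever:** the carbon tin showed at the same pixel as at the start, (158,158). Its final position came from a different calculation than at the start, so I compared it by picture rather than by number. The lever also looked unchanged and I noticed no unusual forces on the tool.
- **Failed or disagreeing checks:** none of the lens, tin or lever checks failed. The pad positions from the final picture were off because the lenses now cover the pads. I used the pad centres measured before the first move instead.

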